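# Close the computer case: slide the cover home and bolt it

## Task

Push the open cover of the small desktop computer along its rails with a fingertip until you feel it drop into its locating notches and it lies fully home, then push the slide bolt on the case's rim inwards over the cover as far as it goes. Only push: do not lift the cover off its rails, and leave the other things on the bench where they are.

Things in the scene. Friction and masses are not known exactly. Their poses are not given: they have to be found in the camera images.
- case: Grey computer case lying flat, fixed, 240 mm (x) by 210 (y) by 84 high. Origin: centre of its underside, on the bench; z up. +x: the way the cover closes. Rims 23 mm wide, top at 84 mm, run along both long sides; inside them rails with tops at 72 mm carry the cover over the whole length. The ends are lower (rear 60, front 70 mm) and do not stop the cover: only notches in the rails locate it.
- cover: Dark steel plate, loose, 230 mm (x) by 160 (y) by 8, about 0.5 kg, on four feet 6 mm deep. Origin: under its middle, at the feet's soles; axes parallel to the case's. It starts 40 to 80 mm open, its rear overhanging the case's rear end, riding with its origin 72 mm high. It slides with 2 to 5 N. Pushed slowly (under 50 mm/s) it drops into the notches; pushed fast it may jam or skip them.
- cover_edge (a point): Middle of the cover's rear edge, half-way up the plate: the place to push, towards the case's +x. 82 mm high while riding. When it comes level with the case's rear end (x = -120 mm in the case's frame, 3 mm play either way) all four feet drop into notches together, the cover sinks 6 mm (to 76) and stops against upright notch walls. Free space lies behind and below it.
- cover_front (a point): Middle of the cover's front edge, half-way up the plate, 230 mm ahead of cover_edge; same heights.
- bolt (a joint): Steel slide bolt on the rim at the case's -y side, half-way along. 0 (m) drawn out, 0.032 fully in, its blade (40 mm wide, 82.5 to 87.5 mm high) lying over the edge of the dropped-in cover; a cover still riding high blocks it. It moves along the case's +y, takes about 2 N and stays where it is left. Starts at 0 to 0.006.
- bolt_tab (a point): Middle of the outer face of the bolt's upright tab: the place to push, towards the case's +y. The tab is 34 mm wide (along x), 8 thick, from 87 to 111 mm high; the point is at 100 mm and moves with the bolt, from y = -114 mm (bolt 0) to -82 mm (fully in) in the case's frame. Free space lies outside it, above the 84 mm rim.
- screwdriver: Bystander: screwdriver lying on the bench beside the case. Origin: under its middle.
- tape: Bystander: roll of clear tape lying flat, 90 mm across, 24 mm high. Origin: centre of its underside.
- mouse: Bystander: black computer mouse, 100 by 60 by 32 mm. Origin: centre of its underside.
- drive: Bystander: hard drive lying flat, 147 by 101 by 24 mm. Origin: centre of its underside.
- mug: Bystander: white mug, 82 mm across, 95 mm high. Origin: centre of its underside.
- adapter: Bystander: black power adapter, 130 by 58 by 32 mm. Origin: centre of its underside.
- jar: Bystander: small white jar, 60 mm across, 75 mm high. Origin: centre of its underside.

How it is judged:
On the way, in this order (a step that is already met when the one before it is completed fails the run):
1. the cover has dropped into its notches, front and rear (z of cover_edge in the frame of case between 0.0735 and 0.0785 m and z of cover_front in the frame of case between 0.0735 and 0.0785 m and x of cover_edge in the frame of case between -0.126 and -0.114 m and angle between the x axis of cover and the x axis of case, either way round below 0.04 rad), for 0.2 s.
2. the bolt has been pushed in over the cover (value of joint bolt above 0.026 m), for 0.1 s.
At the end, for the whole second after the job is handed in: The cover lies in its notches: both its edges sunk (plate middle 73.5 to 78.5 mm high), its rear edge within 6 mm of level with the case's rear end, parallel to the case within 0.04 rad and at rest; the bolt is at least 26 mm in (all of step 1 and value of joint bolt above 0.026 m and linear speed of cover below 0.01 m/s); the robot touches nothing.
It fails at once if the cover is lifted off its rails (z of any of cover_edge, cover_front in the frame of case above 0.097 m).
It fails at once if one of the other things on the bench is moved more than 25 mm (distance of any of screwdriver, tape, mouse, drive, mug, adapter, jar from where it was at the start of the episode above 0.025 m).
It also fails if it takes over 48 s, if anything falls off the work surface, if the arm or the gripper's body presses on something with over 40 N, if the wrist force passes 120 N, or if a joint passes its speed limit or range.

## Robot

A 6-joint arm with a two-finger parallel gripper is mounted at the origin on the work surface. World frame = base frame: x ahead of the robot, y to its left, z up, the work surface at z = 0. Lengths are in m, angles in rad, forces in N, time in s.
With the tool pointing down it reaches from about 0.35 to 0.875 m from the base axis. Payload 4.2 kg.
Tool frame: the origin (TCP) lies midway between the tips of the shut fingers; the grasp point (between the pads) lies 19 mm behind it; z points along the fingers, y is the direction in which the jaws open and shut (so a half turn about z gives the same grasp; the last joint's range is limited). The gripper opens to 87 mm and grips with 3 to 60 N. Pads are 19 mm wide; open, the fingers measure 117 mm over their backs; the gripper's body (75 mm by 190 mm) begins 51 mm behind the grasp point.
Start: joints at [1.51, 0.385, 0.008, 0, -1.194, -0.259], TCP at [0.196, 0.593, 0.223] pointing down, gripper open.
Joint ranges: [-3.14, 3.14], [-1.21, 2.06], [-1.07, 1.41], [-3.16, 2.05], [-2.99, -0.16], [-3.1, 3.1]. Speed limits (rad/s): [2.79, 2.79, 3.14, 3.14, 3.14, 3.14].

## Interface

Orientations are given as a unit quaternion [x, y, z, w].
In Python, from rig import env gives the robot as it stands. The module is installed in compiled form; this text tells all that it offers.
- The arm moves only by the tool servo_tool, never from a script. Its argument "increments" is a list of rows, each an object of numbers: "x", "y", "z": the shift along the tool's x, y, z in m; "rx", "ry", "rz": the turn, a rotation vector about the tool's x, y, z in units of 6 degrees (1.0 is 6 degrees). A call has 1 to 10 rows; each row shifts and turns the pose as measured when the row begins, along the tool's axes as they then stand; what a row does not reach is not made up. A row lasts 1/8 s, in which the tool goes at most 62.5 mm and 10.7 degrees, less where a joint would pass 70% of its speed; a pose out of reach is approached as far as the arm can. A call with a gripper value outside its range is refused whole. "jaw" is the opening, from 0 (shut) to 1 (fully open), set as the call begins (left out, the last holds). The fingers move at their own pace and stop on an object; "grip_force" is the grip in N (left out, the last holds). Time passes only in rows, so rows that do not move let the fingers close. It gives the time, the measured TCP pose, the force and the opening at its end, in the units of the state.
- env.get_obs(): the state, without advancing time (a new reading comes with each control period).
- env.camera(name): name is "scene" or "top"; returns a dict with "color" (384x512x3 uint8, red, green, blue), "camera_matrix" (3x3 intrinsics, pixels), "k1" (the pictures are not rectified: a ray, as slopes to the right and down, at radius r is drawn at 1 + k1 r^2 times it, then the intrinsics apply), "R" (3x3) and "t" (3): a world point X has camera coordinates R X + t. Camera axes: x right, y down, z forward; pixel columns grow to the right and rows downward; lengths in m; the calibration is good to about 2 mm. A picture is of the moment at which its call begins. There is no depth.
- env.finish_job(): hands the job in, once; it reports no verdict.
The state is a dict: "clock": time; "q": joint angles; "joint_vel": joint speeds; "joint_efforts": joint torques, N m; "tcp_pos": TCP position; "orientation": TCP orientation; "ft_force": force on the tool from outside, world axes, zero at the start; "ft_torque": the same for the moment, N m; "gripper_width": finger opening in m.
Only numpy, scipy, OpenCV 4.12 (cv2) and the standard library are available. Lean on these libraries where they do the work, as an engineer would, in place of code of your own. Each camera call takes 0.05 s, during which the arm holds its last target. There are 200 camera calls.

## Working session

There is one attempt and no reset: what is moved stays moved. The work goes in short steps, Python scripts to look and compute and a tool call to move; the robot and the scene stay as the last step left them, time stands still between calls to the robot, and variables do not carry over. Pictures are saved under pics/ and viewed, about 8 in all and at most 12, crops included, and the job is handed in when it is done.

Besides the shell and the picture viewer there is one more tool, called after "Request:" as name(argument=value, ...) on one line, values as JSON. servo_tool: Moves the arm, as the interface text tells. Its arguments: {"type":"object","properties":{"increments":{"type":"array"},"jaw":{"type":"number"},"grip_force":{"type":"number"}},"required":["increments"]}

```bash
mkdir -p pics
cat > h.py <<'E'
import numpy as np, cv2
from rig import env
def snap(cam,fn):
    d=env.camera(cam); cv2.imwrite('pics/'+fn,cv2.cvtColor(d['color'],cv2.COLOR_RGB2BGR))
    np.savez('pics/'+cam+'.npz',K=d['camera_matrix'],k1=d['k1'],R=d['R'],t=d['t']); return d
def cal(cam): return np.load('pics/'+cam+'.npz')
def px2w(cam,u,v,z):
    c=cal(cam);K,R,t=c['K'],c['R'],c['t'];k1=float(c['k1'])
    p=cv2.undistortPoints(np.array([[[u,v]]],float),K,np.array([k1,0,0,0.]))[0,0]
    d=R.T@np.array([p[0],p[1],1]);o=-R.T@t
    return o+d*(z-o[2])/d[2]
def w2px(cam,P):
    c=cal(cam);return cv2.projectPoints(np.array(P,float).reshape(-1,3),cv2.Rodrigues(c['R'])[0],c['t'],c['K'],np.array([float(c['k1']),0,0,0]))[0][:,0]
E
python3 - <<'E'
from h import *
for c in('scene','top'):
    d=snap(c,c+'0.png'); print(c,d['k1'],(-d['R'].T@d['t']).round(3),d['R'].round(2).tolist())
o=env.get_obs();print({k:np.round(v,3).tolist() for k,v in o.items()})
E
```

```text
scene -0.0759997600579133 [ 1.343 -0.586  1.   ] [[0.59, 0.8, 0.01], [0.55, -0.39, -0.74], [-0.59, 0.44, -0.67]]
top -0.04596844396528779 [ 0.422 -0.005  1.535] [[0.02, -1.0, -0.01], [-1.0, -0.02, -0.09], [0.09, 0.01, -1.0]]
{'clock': 0.1, 'q': [1.51, 0.385, 0.007, -0.0, -1.194, -0.259], 'joint_vel': [-0.0, -0.003, 0.003, 0.001, 0.002, 0.001], 'joint_efforts': [-0.0, -39.169, 18.794, 4.232, 0.014, -0.0], 'tcp_pos': [0.196, 0.593, 0.222], 'orientation': [0.987, -0.159, -0.0, 0.001], 'ft_force': [0.216, 0.239, 0.253], 'ft_torque': [0.031, 0.007, -0.007], 'gripper_width': 0.087}
```

View pics/top0.png

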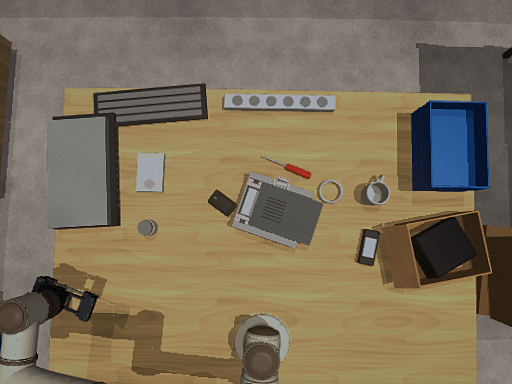

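View pics/scene0.png

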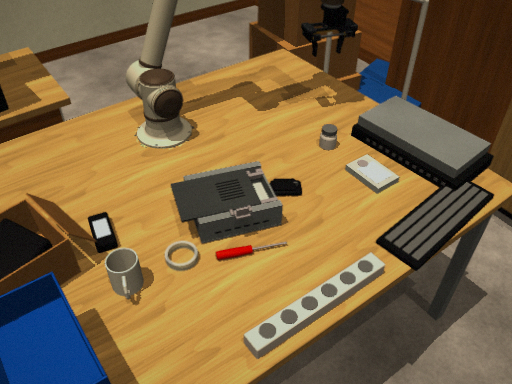

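Run:
```python
import cv2
a=cv2.imread('pics/top0.png')[150:270,200:360];b=cv2.imread('pics/scene0.png')[150:270,160:320]
cv2.imwrite('pics/c1.png',cv2.resize(a,None,fx=5,fy=5,interpolation=cv2.INTER_CUBIC))
cv2.imwrite('pics/c2.png',cv2.resize(b,None,fx=5,fy=5,interpolation=cv2.INTER_CUBIC))
```

```text
(no output)
```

View pics/c1.png

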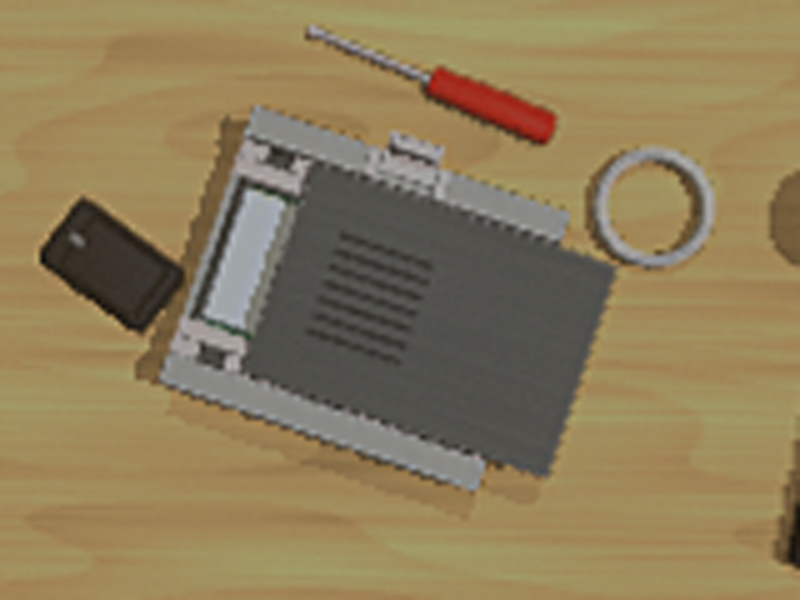

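View pics/c2.png

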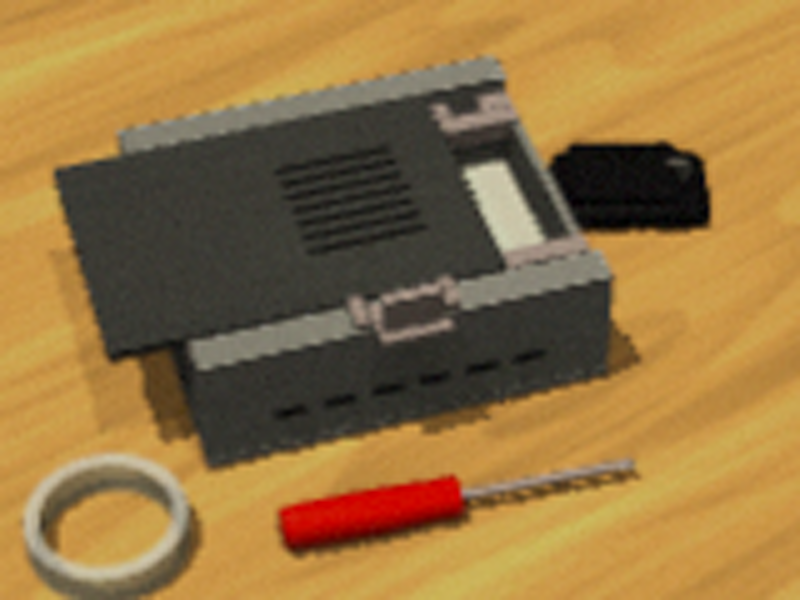

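```bash
cat > m.py <<'E'
from h import *
from scipy.optimize import least_squares
f=lambda c:np.array(c)/5+np.array([199.6+.0,149.6])
obs=[((120,-105,84),(255,107)),((-120,-105,84),(571,212)),((120,105,84),(160,381)),((-120,105,84),(472,490))]
g=lambda c:np.array(c)/5+np.array([159.6,149.6])
obs2=[((120,-105,84),(609,275)),((-120,-105,84),(195,367)),((120,105,84),(500,60)),((-120,105,84),(120,132))]
def W(p,c): 
    c=np.array(c)/1000; s,k=np.sin(p[2]),np.cos(p[2]); return np.array([p[0]+k*c[0]-s*c[1],p[1]+s*c[0]+k*c[1],c[2]])
def res(p,which):
    r=[]
    if 't' in which: r+=[w2px('top',W(p,c))[0]-f(q) for c,q in obs]
    if 's' in which: r+=[w2px('scene',W(p,c))[0]-g(q) for c,q in obs2]
    return np.ravel(r)
if __name__=='__main__':
    for w in('t','s','ts'):
        s=least_squares(res,[.5,-.07,1.3],args=(w,));print(w,s.x.round(4),res(s.x,w).round(1))
    p=s.x
    def C(P): d=P[:2]-p[:2];a=p[2];return np.array([np.cos(a)*d[0]+np.sin(a)*d[1],-np.sin(a)*d[0]+np.cos(a)*d[1]]).round(4)
    for q in((615,268),(547,475),(311,163),(246,374)): print('cover corner top',C(px2w('top',*f(q),.086)))
    for q in((55,170),(112,357)): print('cover scene',C(px2w('scene',*g(q),.086)))
    for q in((392,135),(442,148)): print('tab',C(px2w('top',*f(q),.111)))
    for q in((650,208),(547,140),(440,85),(183,275)):P=px2w('top',*f(q),.02);print('byst',P.round(3),C(P))
    for n,c in dict(edge=(-180,0,82),tab=(0,-114,100),closed=(-120,0,76)).items(): print(n,W(p,c).round(4))
E
python3 m.py
```

```text
t [ 0.4862 -0.0314  1.2573] [-0.2 -0.6 -0.1  0.2 -0.6 -0.1  0.9  0.5]
s [ 0.4887 -0.0321  1.2406] [ 0.9  0.8 -0.3  0.5 -0.3 -1.  -0.4 -0.8]
ts [ 0.4873 -0.0316  1.2488] [ 0.2 -1.1  0.2  0.2 -0.7 -0.7  0.6  0.3  0.9  0.2  0.   0.3 -0.8 -1.4
 -0.7 -0.9]
cover corner top [-0.1617 -0.0779]
cover corner top [-0.1639  0.0768]
cover corner top [ 0.0678 -0.0762]
cover corner top [0.0607 0.0812]
cover scene [-0.1626  0.0755]
cover scene [-0.1611 -0.0852]
tab [ 0.0195 -0.1115]
tab [-0.0167 -0.1146]
byst [ 0.559 -0.245  0.02 ] [-0.1794 -0.1359]
byst [ 0.609 -0.167  0.02 ] [-0.0902 -0.1584]
byst [ 0.649 -0.086  0.02 ] [-0.0009 -0.1709]
byst [0.502 0.103 0.02 ] [0.1324 0.0283]
edge [ 0.4304 -0.2023  0.082 ]
tab [ 0.5955 -0.0677  0.1   ]
closed [ 0.4494 -0.1454  0.076 ]
```

Request:
servo_tool(increments=[{"x":0.05,"y":0.03},{"x":0.05,"y":0.03},{"x":0.05,"y":0.03},{"x":0.05,"y":0.03},{"x":0.05,"y":0.03},{"x":0.05,"y":0.03},{"x":0.05,"y":0.03},{"x":0.04,"y":0.04}], jaw=0)

```text
invalid input at $.increments[0]: expected keys x, y, z, rx, ry, rz
```

Request:
servo_tool(increments=[{"x":0.05,"y":0.03,"z":0,"rx":0,"ry":0,"rz":0},{"x":0.05,"y":0.03,"z":0,"rx":0,"ry":0,"rz":0},{"x":0.05,"y":0.03,"z":0,"rx":0,"ry":0,"rz":0},{"x":0.05,"y":0.03,"z":0,"rx":0,"ry":0,"rz":0},{"x":0.05,"y":0.03,"z":0,"rx":0,"ry":0,"rz":0},{"x":0.05,"y":0.03,"z":0,"rx":0,"ry":0,"rz":0},{"x":0.05,"y":0.03,"z":0,"rx":0,"ry":0,"rz":0},{"x":0.04,"y":0.04,"z":0,"rx":0,"ry":0,"rz":0}], jaw=0)

```text
clock: 1.1
tcp_pos: [0.494, 0.2246, 0.2184]
orientation: [0.988, -0.155, -0.001, 0.004]
ft_force: [-0.5, 0.9, 0.2]
gripper_width: 0.0145
```

Request:
servo_tool(increments=[{"x":0.0075,"y":0.05,"z":0,"rx":0,"ry":0,"rz":0},{"x":0.0075,"y":0.05,"z":0,"rx":0,"ry":0,"rz":0},{"x":0.0075,"y":0.05,"z":0,"rx":0,"ry":0,"rz":0},{"x":0.0075,"y":0.05,"z":0,"rx":0,"ry":0,"rz":0},{"x":0.0075,"y":0.05,"z":0,"rx":0,"ry":0,"rz":0},{"x":0.0075,"y":0.05,"z":0,"rx":0,"ry":0,"rz":0},{"x":0.0075,"y":0.05,"z":0,"rx":0,"ry":0,"rz":0},{"x":0.0075,"y":0.05,"z":0,"rx":0,"ry":0,"rz":0},{"x":0.0075,"y":0.05,"z":0,"rx":0,"ry":0,"rz":0},{"x":0,"y":0,"z":0,"rx":0,"ry":0,"rz":0}])

```text
clock: 2.35
tcp_pos: [0.4136, -0.2416, 0.2192]
orientation: [0.987, -0.159, -0.004, 0.005]
ft_force: [-0.1, 1.1, 0.2]
gripper_width: 0.0008
```

```bash
cat > s.py <<'E'
from h import *
from scipy.spatial.transform import Rotation as Ro
import sys
p=[.4873,-.0316,1.2488]
def st(tgt=None):
    o=env.get_obs();R=Ro.from_quat(o['orientation']).as_matrix();T=np.array(o['tcp_pos'])
    Rc=Ro.from_euler('z',p[2]).as_matrix();b=np.array([p[0],p[1],0])
    print('t',o['clock'],'tcp case mm',(1000*Rc.T@(T-b)).round(1),'F case',(Rc.T@np.array(o['ft_force'])).round(1))
    want=Rc@np.array([[0,-1,0],[-1,0,0],[0,0,-1.]]).T
    print('rot fix (6deg units, tool)',(Ro.from_matrix(R.T@want).as_rotvec()/np.radians(6)).round(2))
    if tgt is not None: print('tool shift mm',(1000*R.T@(Rc@np.array(tgt)/1000+b-T)).round(1))
st([float(a) for a in sys.argv[1:4]] if len(sys.argv)>3 else None)
E
python3 s.py -195 0 70
```

```text
t 2.35 tcp case mm [-222.5    3.4  219.2] F case [1.  0.4 0.2]
rot fix (6deg units, tool) [0.1  0.06 0.03]
tool shift mm [  4.5 -29.1 148.8]
```

Request:
servo_tool(increments=[{"x":0.003,"y":-0.008,"z":0.05,"rx":0.1,"ry":0.06,"rz":0.03},{"x":0,"y":-0.005,"z":0.05,"rx":0,"ry":0,"rz":0},{"x":0,"y":0,"z":0.04,"rx":0,"ry":0,"rz":0},{"x":0,"y":0,"z":0.007,"rx":0,"ry":0,"rz":0},{"x":0,"y":0,"z":0,"rx":0,"ry":0,"rz":0}])

```text
clock: 2.98
tcp_pos: [0.4225, -0.2289, 0.0701]
orientation: [0.987, -0.159, 0.002, 0.0]
ft_force: [0.2, -0.0, 0.2]
gripper_width: 0.0003
```

```bash
python3 s.py -180 0 72; python3 -c "
from h import *
snap('scene','s1.png');snap('top','t1.png')
a=cv2.imread('pics/s1.png')[110:270,120:320];b=cv2.imread('pics/t1.png')[150:270,200:360]
cv2.imwrite('pics/c3.png',np.hstack([cv2.resize(a,(400,320)),cv2.resize(b,(400,320))]))"
```

```text
t 2.975 tcp case mm [-207.7   -0.9   70.1] F case [ 0.  -0.2  0.2]
rot fix (6deg units, tool) [-0.   -0.05  0.02]
tool shift mm [ -0.9 -27.7  -1.9]
```

View pics/c3.png

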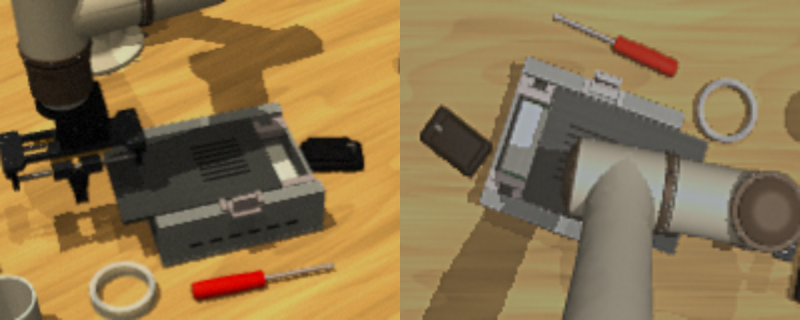

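Request:
servo_tool(increments=[{"x":0,"y":-0.006,"z":0,"rx":0,"ry":0,"rz":0},{"x":0,"y":-0.006,"z":0,"rx":0,"ry":0,"rz":0},{"x":0,"y":-0.004,"z":0,"rx":0,"ry":0,"rz":0},{"x":0,"y":-0.004,"z":0,"rx":0,"ry":0,"rz":0},{"x":0,"y":-0.004,"z":0,"rx":0,"ry":0,"rz":0},{"x":0,"y":-0.004,"z":0,"rx":0,"ry":0,"rz":0},{"x":0,"y":-0.004,"z":0,"rx":0,"ry":0,"rz":0},{"x":0,"y":-0.004,"z":0,"rx":0,"ry":0,"rz":0}])

```text
clock: 4.08
tcp_pos: [0.4368, -0.1934, 0.0744]
orientation: [0.987, -0.159, 0.007, 0.001]
ft_force: [-1.3, -4.3, -0.2]
gripper_width: 0.0006
```

```bash
python3 s.py -140 0 71
```

```text
t 4.075 tcp case mm [-169.4   -3.3   74.4] F case [-4.5 -0.1 -0.2]
rot fix (6deg units, tool) [-0.01 -0.13  0.02]
tool shift mm [ -3.3 -29.4   3.4]
```

Request:
servo_tool(increments=[{"x":-0.001,"y":-0.004,"z":0.0015,"rx":0,"ry":-0.05,"rz":0},{"x":-0.001,"y":-0.004,"z":0.0015,"rx":0,"ry":-0.05,"rz":0},{"x":-0.001,"y":-0.004,"z":0.0015,"rx":0,"ry":-0.03,"rz":0},{"x":-0.0005,"y":-0.004,"z":0.0015,"rx":0,"ry":0,"rz":0},{"x":-0.0005,"y":-0.004,"z":0.001,"rx":0,"ry":0,"rz":0}])

```text
clock: 4.7
tcp_pos: [0.4411, -0.1735, 0.068]
orientation: [0.987, -0.159, 0.001, 0.0]
ft_force: [0.3, -5.0, 1.8]
gripper_width: 0.0004
```

```bash
python3 s.py -130 0 71
```

```text
t 4.7 tcp case mm [-149.2   -1.1   68. ] F case [-4.7 -1.8  1.8]
rot fix (6deg units, tool) [ 0.   -0.03  0.02]
tool shift mm [ -1.  -19.2  -3. ]
```

Request:
servo_tool(increments=[{"x":0,"y":-0.004,"z":-0.0005,"rx":0,"ry":0,"rz":0},{"x":0,"y":-0.004,"z":0,"rx":0,"ry":0,"rz":0},{"x":0,"y":-0.003,"z":0,"rx":0,"ry":0,"rz":0}])

```text
clock: 5.08
tcp_pos: [0.4448, -0.1625, 0.0685]
orientation: [0.987, -0.159, 0.001, 0.001]
ft_force: [-1.3, -4.7, 2.1]
gripper_width: 0.0003
```

```bash
python3 s.py -130 0 71
```

```text
t 5.075 tcp case mm [-137.6   -1.1   68.5] F case [-4.9 -0.3  2.1]
rot fix (6deg units, tool) [ 0.01 -0.03  0.03]
tool shift mm [-1.1 -7.6 -2.6]
```

Request:
servo_tool(increments=[{"x":0,"y":-0.003,"z":-0.0003,"rx":0,"ry":0,"rz":0},{"x":0,"y":-0.003,"z":0,"rx":0,"ry":0,"rz":0}])

```text
clock: 5.32
tcp_pos: [0.4468, -0.1562, 0.0686]
orientation: [0.987, -0.159, 0.001, 0.0]
ft_force: [-1.4, -3.4, 1.9]
gripper_width: 0.0007
```

```bash
python3 s.py -130 0 71
```

```text
t 5.325 tcp case mm [-131.    -1.    68.6] F case [-3.6  0.2  1.9]
rot fix (6deg units, tool) [ 0.   -0.03  0.02]
tool shift mm [-1.  -1.  -2.4]
```

Request:
servo_tool(increments=[{"x":0,"y":-0.003,"z":-0.0003,"rx":0,"ry":0,"rz":0}])

```text
clock: 5.45
tcp_pos: [0.4477, -0.1529, 0.0686]
orientation: [0.987, -0.159, 0.001, 0.0]
ft_force: [0.4, -4.1, -2.1]
gripper_width: 0.0003
```

Request:
servo_tool(increments=[{"x":0,"y":-0.003,"z":-0.0003,"rx":0,"ry":0,"rz":0}])

```text
clock: 5.58
tcp_pos: [0.4484, -0.1505, 0.0687]
orientation: [0.987, -0.159, 0.001, 0.001]
ft_force: [0.1, -20.1, -4.4]
gripper_width: 0.0002
```

```bash
python3 s.py -130 0 71
```

```text
t 5.575 tcp case mm [-125.1   -0.7   68.7] F case [-19.   -6.5  -4.4]
rot fix (6deg units, tool) [ 0.02 -0.02  0.03]
tool shift mm [-0.7  4.9 -2.3]
```

Force jumped from about 4 N to 20 N: the cover hit the notch walls. I'll back off, rise and look.

Request:
servo_tool(increments=[{"x":0,"y":0.015,"z":0,"rx":0,"ry":0,"rz":0},{"x":0,"y":0.02,"z":0,"rx":0,"ry":0,"rz":0},{"x":0.01,"y":0,"z":-0.06,"rx":0,"ry":0,"rz":0},{"x":0.04,"y":0,"z":-0.045,"rx":0,"ry":0,"rz":0},{"x":0.05,"y":-0.03,"z":0,"rx":0,"ry":0,"rz":0},{"x":0.04,"y":-0.04,"z":0,"rx":0,"ry":0,"rz":0}])

```text
clock: 6.32
tcp_pos: [0.5908, -0.1625, 0.1759]
orientation: [0.987, -0.162, -0.001, -0.003]
ft_force: [0.1, -0.6, 0.4]
gripper_width: 0.0004
```

```bash
python3 s.py 0 -140 96; python3 -c "
from h import *
snap('scene','s2.png');snap('top','t2.png')
a=cv2.imread('pics/s2.png')[130:250,160:310];b=cv2.imread('pics/t2.png')[150:270,200:350]
cv2.imwrite('pics/c4.png',np.hstack([cv2.resize(a,(400,320)),cv2.resize(b,(400,320))]))"
```

```text
t 6.325 tcp case mm [ -91.4 -139.6  175.9] F case [-0.6 -0.3  0.4]
rot fix (6deg units, tool) [-0.05  0.03 -0.03]
tool shift mm [  0.3 -91.   80.3]
```

View pics/c4.png

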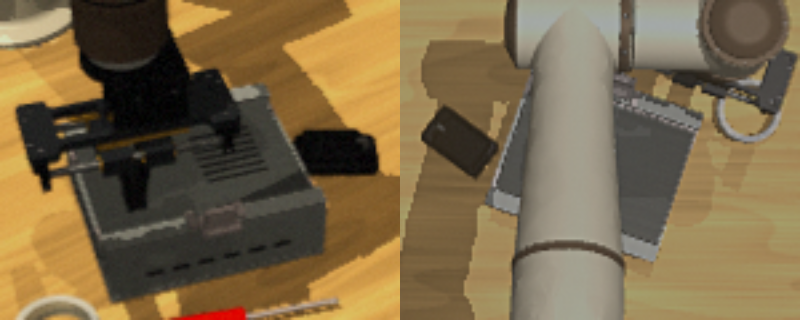

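Request:
servo_tool(increments=[{"x":0.005,"y":-0.045,"z":0,"rx":0,"ry":0.03,"rz":-0.03},{"x":0,"y":-0.045,"z":0.02,"rx":0,"ry":0,"rz":0},{"x":0,"y":0,"z":0.04,"rx":0,"ry":0,"rz":0},{"x":0,"y":0,"z":0.02,"rx":0,"ry":0,"rz":0},{"x":0,"y":0,"z":0,"rx":0,"ry":0,"rz":0}])

```text
clock: 7.05
tcp_pos: [0.6253, -0.0731, 0.0911]
orientation: [0.987, -0.159, -0.001, -0.005]
ft_force: [0.3, 0.2, 0.8]
gripper_width: 0.0007
```

```bash
python3 s.py 0 -125 96
```

```text
t 7.05 tcp case mm [   4.3 -144.    91.1] F case [ 0.3 -0.2  0.8]
rot fix (6deg units, tool) [-0.08  0.03  0.02]
tool shift mm [-19.1   4.2  -4.8]
```

Request:
servo_tool(increments=[{"x":-0.006,"y":0.003,"z":-0.005,"rx":-0.08,"ry":0.03,"rz":0.02},{"x":-0.006,"y":0,"z":0,"rx":0,"ry":0,"rz":0},{"x":-0.005,"y":0,"z":0,"rx":0,"ry":0,"rz":0},{"x":-0.005,"y":0,"z":0,"rx":0,"ry":0,"rz":0},{"x":-0.005,"y":0,"z":0,"rx":0,"ry":0,"rz":0},{"x":-0.005,"y":0,"z":0,"rx":0,"ry":0,"rz":0}])

```text
clock: 7.8
tcp_pos: [0.594, -0.0664, 0.1006]
orientation: [0.987, -0.161, 0.004, -0.001]
ft_force: [1.1, -0.6, -0.5]
gripper_width: 0.001
```

```bash
python3 s.py 0 -92 96
```

```text
t 7.8 tcp case mm [   0.8 -112.3  100.6] F case [-0.2 -1.2 -0.5]
rot fix (6deg units, tool) [-0.03 -0.08 -0.01]
tool shift mm [-20.3   0.8   4.4]
```

Request:
servo_tool(increments=[{"x":-0.005,"y":0,"z":0.003,"rx":0,"ry":-0.04,"rz":0},{"x":-0.005,"y":0,"z":0.002,"rx":0,"ry":-0.04,"rz":0},{"x":-0.004,"y":0,"z":0.001,"rx":0,"ry":0,"rz":0}])

```text
clock: 8.18
tcp_pos: [0.5815, -0.0615, 0.0953]
orientation: [0.987, -0.16, 0.002, -0.002]
ft_force: [1.9, -0.4, 1.1]
gripper_width: 0.0002
```

```bash
python3 s.py 0 -92 96
```

```text
t 8.175 tcp case mm [  1.4 -98.8  95.3] F case [ 0.3 -1.9  1.1]
rot fix (6deg units, tool) [-0.04 -0.03  0.  ]
tool shift mm [-6.8  1.4 -0.7]
```

Request:
servo_tool(increments=[{"x":-0.004,"y":0,"z":0,"rx":0,"ry":0,"rz":0},{"x":-0.004,"y":0,"z":0,"rx":0,"ry":0,"rz":0}])

```text
clock: 8.43
tcp_pos: [0.574, -0.059, 0.0954]
orientation: [0.987, -0.16, 0.002, -0.002]
ft_force: [7.1, -4.9, -1.3]
gripper_width: 0.0005
```

Request:
servo_tool(increments=[{"x":-0.003,"y":0,"z":0,"rx":0,"ry":0,"rz":0}])

```text
clock: 8.55
tcp_pos: [0.574, -0.0589, 0.0956]
orientation: [0.987, -0.159, 0.006, -0.002]
ft_force: [11.0, -8.9, -8.5]
gripper_width: 0.0006
```

```bash
python3 s.py 0 -92 96
```

```text
t 8.55 tcp case mm [  1.6 -90.9  95.6] F case [ -5.  -13.3  -8.5]
rot fix (6deg units, tool) [-0.05 -0.11  0.02]
tool shift mm [ 1.1  1.6 -0.3]
```

The bolt stalled at TCP y = -91 mm, where the fully-in position was expected. I'll retreat and look.

Request:
servo_tool(increments=[{"x":0.02,"y":0,"z":0,"rx":0,"ry":0,"rz":0},{"x":0.03,"y":0,"z":-0.01,"rx":0,"ry":0,"rz":0},{"x":0,"y":0,"z":-0.055,"rx":0,"ry":0,"rz":0},{"x":0,"y":0,"z":-0.055,"rx":0,"ry":0,"rz":0},{"x":0,"y":-0.05,"z":-0.01,"rx":0,"ry":0,"rz":0},{"x":0,"y":-0.05,"z":0,"rx":0,"ry":0,"rz":0},{"x":0,"y":-0.05,"z":0,"rx":0,"ry":0,"rz":0},{"x":0,"y":-0.05,"z":0,"rx":0,"ry":0,"rz":0},{"x":-0.02,"y":-0.05,"z":0,"rx":0,"ry":0,"rz":0},{"x":-0.02,"y":-0.05,"z":0,"rx":0,"ry":0,"rz":0}])

```text
clock: 9.8
tcp_pos: [0.6701, 0.2268, 0.2221]
orientation: [0.986, -0.165, -0.009, 0.0]
ft_force: [0.4, 0.0, 0.8]
gripper_width: 0.0004
```

Request:
servo_tool(increments=[{"x":-0.02,"y":-0.03,"z":0,"rx":0,"ry":0,"rz":0},{"x":0,"y":0,"z":0,"rx":0,"ry":0,"rz":0},{"x":0,"y":0,"z":0,"rx":0,"ry":0,"rz":0}])

```text
clock: 10.18
tcp_pos: [0.6566, 0.2665, 0.2184]
orientation: [0.987, -0.163, -0.014, 0.002]
ft_force: [0.5, -0.6, 0.2]
gripper_width: 0.0006
```

```bash
python3 s.py; python3 -c "
from h import *
snap('scene','s3.png');snap('top','t3.png')
a=cv2.imread('pics/s3.png')[150:270,160:310];b=cv2.imread('pics/t3.png')[150:270,200:350]
cv2.imwrite('pics/c5.png',np.hstack([cv2.resize(a,(400,320)),cv2.resize(b,(400,320))]))"
```

```text
t 10.175 tcp case mm [336.3 -66.3 218.4] F case [-0.4 -0.6  0.2]
rot fix (6deg units, tool) [ 0.09  0.25 -0.05]
```

View pics/c5.png

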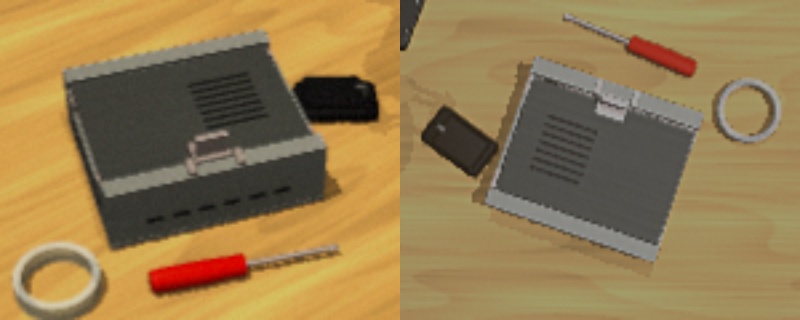

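The cover is sunk and level with the case's ends, with the bolt blade over its edge. The bystanders look unmoved and the arm is clear.

```bash
python3 -c "
from h import *
env.finish_job()"
```

```text
the job is handed in; nothing more can be done
```

The cover is in its notches, the bolt is pushed in over it, and I handed the job in at about 10 s on the clock (limit 48 s). `finish_job` gives no verdict, so this rests on my own checks.

- **Cover:** I pushed its rear edge with the shut fingertips at about 30 mm/s. The force stayed at 4–5 N, then jumped to 20 N where the rear edge was due to come level with the case's rear end.
- **Bolt:** I pushed the tab at about 2 N until it stalled at 13 N, with the TCP at y = -91 mm in the case's frame. That is within 1 mm of where fully in was expected.
- **Last pictures:** They show the cover sunk and level with both case ends, the bolt's blade over its edge, and the screwdriver, tape and adapter/mouse beside the case where they were. The final crops don't show the bystanders further off; the arm only crossed towards that side high up. The arm stood clear, with about 0.8 N on the wrist, which is sensor noise.
- **Disagreement and limit:** The two cameras' fits of the case differed by about 2.5 mm and 0.017 rad, so I used their joint fit. I did not measure the cover's sunk height in numbers; I judged it from the picture and from the bolt going all the way in, which a cover still riding high would have blocked.

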